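# Seat a strip and mark it with the square punch

### The job

With your fingertips, push the flat aluminium strip along its channel until its front end sits fully home against the end stop; then gently press the square-headed punch all the way down to mark the strip, and let it spring back up. Do not touch the other two punches or their bridges, leave everything else on the bench alone, pick nothing up, and finish with the hand clear.

Things in the scene. Friction and masses are not known exactly. Their poses are not given: they have to be found in the camera images.
- fixture: Marking fixture fixed to the bench: dark steel base plate 380 x 110 x 8 mm with a straight channel along its x. Origin: centre of the plate's underside, at bench height; x points along the channel towards the end stop, y across it, z up. Two guide rails (12 mm high above the plate, 54 mm apart inside, outer faces 70 mm apart) run from x = -50 mm to +150 mm; behind x = -50 mm the plate is open on both sides. The three bridges stand at x = -25, +40 and +105 mm.
- stop_face (a point): Centre of the face of the end stop, a steel block 70 mm wide and 20 mm high above the plate, which the strip's front end must touch: at x = +150 mm, 13 mm above the bench.
- strip: Loose plain aluminium strip 220 (x) x 50 (y) x 10 (z) mm, about 0.2 to 0.4 kg, lying on the base plate in the channel under the bridges, 35 to 65 mm short of the stop. Origin: centre of its underside, 8 mm above the bench. Its x points to the stop. Home means the front end within 3.5 mm of the stop. Push it with no more than 45 N.
- strip_tail (a point): Middle of the strip's rear end face, the end to push, 13 mm above the bench; it sticks out behind the rails even when the strip is home.
- strip_nose (a point): Middle of the strip's front end face, which goes against the stop.
- station_square: Bridge straddling the channel, 28 mm along the channel, 102 mm across it, its top 34 mm above the bench, bolted to the fixture; it carries the square-headed punch (head 26 x 26 mm). Origin on the channel's centre line, 8 mm above the bench, straight below the punch. Same axes as the fixture. The three bridges stand 65 mm apart along the channel, in any order. It takes at most 30 N.
- punch_square (a joint): Downward travel of the square-headed punch (head 26 x 26 mm) in m: 0 = up, 0.010 = bottomed. A spring pushes it back up: about 1 N to start, 6 N at the bottom. It marks the strip beyond 0.006.
- head_square (a point): Centre of the top face of the square-headed punch (head 26 x 26 mm), brass; 56 mm above the bench when up. It moves down with the punch. The one to press.
- station_round: Bridge straddling the channel, 28 mm along the channel, 102 mm across it, its top 34 mm above the bench, bolted to the fixture; it carries the round-headed punch (head 29 mm across). Origin on the channel's centre line, 8 mm above the bench, straight below the punch. Same axes as the fixture. The three bridges stand 65 mm apart along the channel, in any order.
- punch_round (a joint): Downward travel of the round-headed punch (head 29 mm across) in m: 0 = up, 0.010 = bottomed. A spring pushes it back up: about 1 N to start, 6 N at the bottom. It marks the strip beyond 0.006.
- head_round (a point): Centre of the top face of the round-headed punch (head 29 mm across), brass; 56 mm above the bench when up. It moves down with the punch. Leave alone.
- station_blade: Bridge straddling the channel, 28 mm along the channel, 102 mm across it, its top 34 mm above the bench, bolted to the fixture; it carries the blade-headed punch (narrow head, 10 mm along the channel by 36 mm across it). Origin on the channel's centre line, 8 mm above the bench, straight below the punch. Same axes as the fixture. The three bridges stand 65 mm apart along the channel, in any order.
- punch_blade (a joint): Downward travel of the blade-headed punch (narrow head, 10 mm along the channel by 36 mm across it) in m: 0 = up, 0.010 = bottomed. A spring pushes it back up: about 1 N to start, 6 N at the bottom. It marks the strip beyond 0.006.
- head_blade (a point): Centre of the top face of the blade-headed punch (narrow head, 10 mm along the channel by 36 mm across it), brass; 56 mm above the bench when up. It moves down with the punch. Leave alone.
- offcut: Bystander: loose dark steel offcut 130 x 40 x 10 mm lying beside the fixture, on the side of its -y. Origin: centre of its underside.
- bolt: Bystander: loose steel bolt standing on its head, 46 mm tall, 27 mm wide, beside the fixture, on the side of its +y. Origin: centre of its underside.
- nut: Bystander: loose steel nut, 27 mm wide, 13 mm high, beside the fixture, on the side of its +y. Origin: centre of its underside.
- cup_brush: Bystander: steel wire cup brush, 72 mm across, 40 mm tall. Origin: centre of its underside.
- discs: Bystander: stack of black grinding discs, 116 mm across, 16 mm high. Origin: centre of its underside.
- grinder: Bystander: yellow and black angle grinder, about 320 mm long, 75 mm high. Origin: under the body's middle, at bench height; x points to the disc.
- ear_muffs: Bystander: red ear defenders, about 175 x 175 x 55 mm. Origin: between the cups, at bench height.
Things that resemble listed ones, but are neither listed nor needed, are in the scene too. Of the things shaped like the strip, the aluminium one is meant.

How it is judged:
On the way, in this order (a step that is already met when the one before it is completed fails the run):
1. the strip is home against the end stop, with the square punch still up (x of strip_nose in the frame of fixture between 0.1465 and 0.153 m and height (world z) of strip below 0.013 m and value of joint punch_square below 0.002 m), for 0.2 s.
2. the square-headed punch is pressed down (beyond 6 mm) with the strip home (x of strip_nose in the frame of fixture between 0.1465 and 0.153 m and height (world z) of strip below 0.013 m and value of joint punch_square above 0.006 m), for 0.1 s.
3. the square-headed punch has sprung back up (value of joint punch_square below 0.0015 m), for 0.1 s.
At the end, for the whole second after the job is handed in: The strip lies flat in its channel at rest with its front end within 3.5 mm of the end stop, all three punches are up (within 1.5 mm), and no bystander has moved by 12 mm or more (x of strip_nose in the frame of fixture between 0.1465 and 0.153 m and height (world z) of strip below 0.013 m and value of joint each of punch_square, punch_round, punch_blade below 0.0015 m and linear speed of strip below 0.01 m/s and distance of each of offcut, bolt, nut, cup_brush, discs, grinder, ear_muffs from where it was at the start of the episode below 0.012 m); the robot touches nothing.
It fails at once if another punch was pressed, or the robot touched it or its bridge (value of joint any of punch_round, punch_blade above 0.002 m or contact force between any of the fingers, the arm and station_round above 1 N or contact force between any of the fingers, the arm and station_blade above 1 N).
It fails at once if the square punch was pressed while the strip was not home (value of joint punch_square above 0.003 m and not (x of strip_nose in the frame of fixture between 0.1465 and 0.153 m and height (world z) of strip below 0.013 m)).
It fails at once if too rough: over 30 N on the square punch or its bridge, or over 45 N on the strip (contact force between any of the fingers, the arm and station_square above 30 N or contact force between the fingers and strip above 45 N).
It fails at once if the strip was lifted (height (world z) of strip above 0.016 m).
It fails at once if a bystander was moved or lifted (distance of any of offcut, bolt, nut, cup_brush, discs, grinder, ear_muffs from where it was at the start of the episode above 0.012 m).
It also fails if it takes over 51 s, if anything falls off the work surface, if the arm or the gripper's body presses on something with over 40 N, if the wrist force passes 120 N, or if a joint passes its speed limit or range.

### The arm

A 6-joint arm with a two-finger parallel gripper is mounted at the origin on the work surface. World frame = base frame: x ahead of the robot, y to its left, z up, the work surface at z = 0. Lengths are in m, angles in rad, forces in N, time in s.
With the tool pointing down it reaches from about 0.25 to 0.725 m from the base axis. Payload 4 kg.
Tool frame: the origin (TCP) lies on the centre line of the jaws, within the pads' length; the fingertips stand ahead of it and the grasp point (between the pads) lies 11 mm behind it (bot.tip_extent is the z of the fingertips in the tool frame, in m); z points along the fingers, y is the direction in which the jaws open and shut (so a half turn about z gives the same grasp; the last joint's range is limited). The gripper opens to 85 mm and grips with 20 to 120 N. Pads are 22 mm wide; open, the fingers measure 114 mm over their backs; the gripper's body (76 mm by 85 mm) begins 54 mm behind the grasp point. The pads swing forward as they close: fully open they stand 13 mm farther back than shut.
Start: joints at [-1.3, 0.241, 0.005, 1.335, 0, 1.571], TCP at [0.134, -0.482, 0.239] pointing down, gripper open.
Joint ranges: [-2.72, 2.72], [-1.05, 1.87], [-1.09, 1.28], [-1.99, 2.15], [-1.42, 1.44], [-3.14, 3.14]. Speed limits (rad/s): [2.79, 2.79, 3.14, 3.14, 3.14, 3.14].

### API

Orientations are given as a unit quaternion [x, y, z, w].
In Python, from workcell import bot gives the robot as it stands.
- The arm moves only by the shell command python3 -m jog 'ROWS'. ROWS is JSON, a list that holds one entry, the list of rows, each a list of 7 numbers: the shift along the world's x, y, z in m, then the turn, a rotation vector about the world's x, y, z in degrees, then the closure in counts, from 0 (fully open) to 255 (shut). In form: [[[tx, ty, tz, ax, ay, az, fingers], ...]]. A call has 1 to 10 rows; each row is the pose to reach, as a shift and turn from the pose commanded when the call began; what a row does not reach only later rows make up. A row lasts 1/12 s, in which the tool goes at most 41.7 mm and 7.16 degrees, less where a joint would pass 70% of its speed; a pose out of reach is approached as far as the arm can. A call with a gripper value outside its range is refused whole. The fingers move at their own pace and stop on an object; the grip force is fixed at half the most. Time passes only in rows, so rows that repeat a pose let the fingers close. It gives the time, the measured TCP pose, the force and the opening at its end, in the units of the state.
- bot.get_obs(): the state, without advancing time (a new reading comes with each control period).
- bot.camera(name): name is "side" or "top" or "wrist"; returns the picture (420x560x3 uint8, blue, green, red); there is no depth.
- bot.camera_model(name): a dict with "K" (3x3 intrinsics, pixels), "T" (4x4, takes a point from camera to world coordinates). Camera axes: x right, y down, z forward; pixel columns grow to the right and rows downward; lengths in m; the calibration is good to about 2 mm. A picture is of the moment at which its call begins: read the wrist's pose just before it. camera_model takes no time and is no camera call; for the wrist camera it gives the pose at the moment of the call.
- bot.job_done(): hands the job in, once; it reports no verdict.
The state is a dict: "clock": time; "joint_pos": joint angles; "joint_vel": joint speeds; "tau": joint torques, N m; "eef_pos": TCP position; "tool_rot": TCP orientation; "ft_force": force on the tool from outside, world axes, zero at the start; "ft_torque": the same for the moment, N m; "grip_width": finger opening in m.
Only numpy, scipy, OpenCV 4.12 (cv2) and the standard library are available. Lean on these libraries where they do the work, as an engineer would, in place of code of your own. Each camera call takes 0.05 s, during which the arm holds its last target. There are 200 camera calls.

## Working session

There is one attempt and no reset: what is moved stays moved. The work goes in short steps, Python scripts to look and compute and a shell command to move; the robot and the scene stay as the last step left them, time stands still between calls to the robot, and variables do not carry over. Pictures are saved under pics/ and viewed, about 8 in all and at most 12, crops included, and the job is handed in when it is done.

```bash
mkdir -p pics; ls
python3 - <<'E'
from workcell import bot
import cv2,numpy as np
o=bot.get_obs();print({k:np.round(v,3) for k,v in o.items()}, bot.tip_extent)
for n in("top","side"):
    cv2.imwrite(f"pics/{n}0.png",bot.camera(n)); m=bot.camera_model(n);print(n,np.round(m["K"],1).tolist(),np.round(m["T"],3).tolist())
E
```

```text
pics
{'clock': np.float64(0.0), 'joint_pos': array([-1.3  ,  0.241,  0.004,  1.335, -0.   ,  1.571]), 'joint_vel': array([0.002, 0.001, 0.001, 0.001, 0.   , 0.001]), 'tau': array([ 1.0000e-03, -3.7232e+01,  2.5241e+01,  1.7000e-02, -0.0000e+00,
        0.0000e+00]), 'eef_pos': array([ 0.134, -0.481,  0.238]), 'tool_rot': array([ 0.991,  0.135, -0.   , -0.001]), 'ft_force': array([-0.315,  0.423,  0.146]), 'ft_torque': array([-0.019, -0.082, -0.011]), 'grip_width': np.float64(0.085)} 0.008
top [[470.4, 0.0, 279.2], [0.0, 470.4, 217.4], [0.0, 0.0, 1.0]] [[-0.026, -0.987, 0.16, 0.316], [-1.0, 0.027, 0.006, 0.014], [-0.011, -0.16, -0.987, 1.245], [0.0, 0.0, 0.0, 1.0]]
side [[527.9, 0.0, 286.3], [0.0, 527.9, 210.4], [0.0, 0.0, 1.0]] [[0.925, -0.306, 0.227, 0.229], [-0.381, -0.724, 0.575, -0.737], [-0.011, -0.618, -0.786, 1.105], [0.0, 0.0, 0.0, 1.0]]
```

View pics/top0.png

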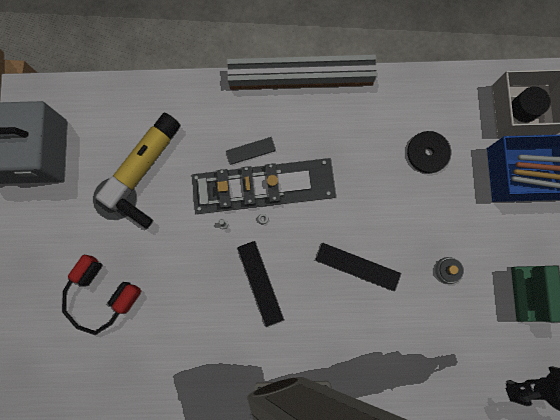

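View pics/side0.png

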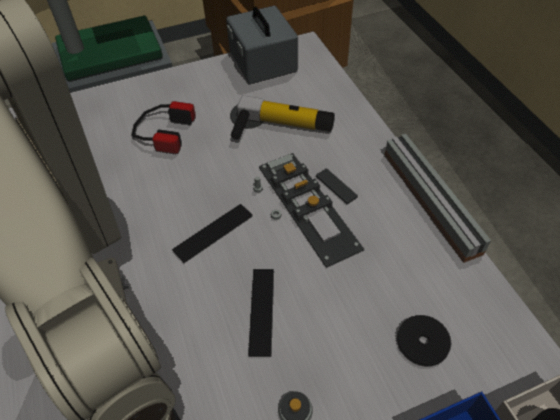

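The top view shows the fixture at (193–335, 158–214) with the stop on the left and the strip tail on the right near (310,180). The side view agrees, and the heads are at about (290,168), (300,183) and (313,201). I'll zoom in next.

Run:
```python
import cv2,numpy as np
a=cv2.imread("pics/top0.png")[150:222,185:345]
cv2.imwrite("pics/z1.png",cv2.resize(a,None,fx=5,fy=5,interpolation=cv2.INTER_CUBIC))
b=cv2.imread("pics/side0.png")[145:270,250:370]
cv2.imwrite("pics/z2.png",cv2.resize(b,None,fx=4.8,fy=4.8,interpolation=cv2.INTER_CUBIC))
```

```text
(no output)
```

View pics/z1.png

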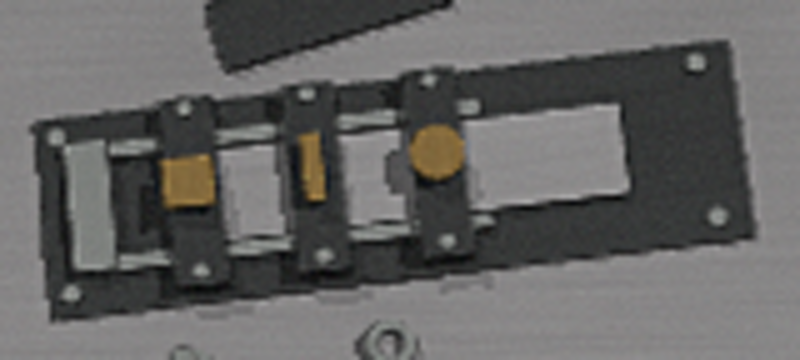

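View pics/z2.png

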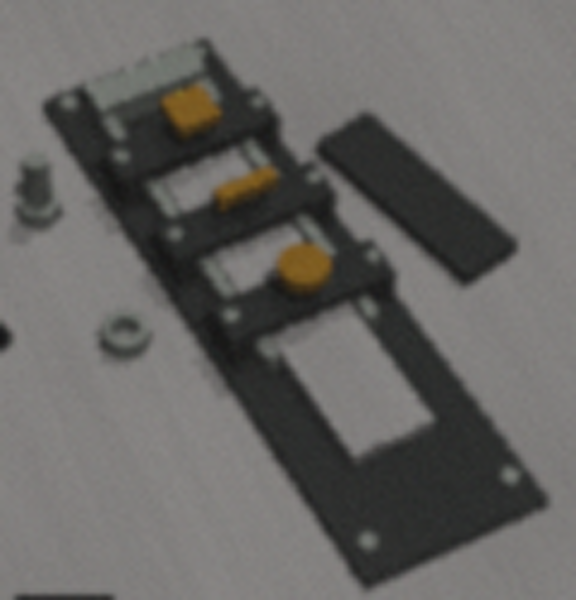

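Order from the stop end is square, blade, round. In the top crop, the strip tail corners are at (622,104) and (628,190). The plate corners are at (32,122), (728,40), (757,238) and (52,320).

```bash
cat > h.py <<'E'
import cv2,numpy as np
from workcell import bot
def ray(n,px,z,m=None):
    m=m or bot.camera_model(n);px=np.atleast_2d(np.float64(px))
    d=np.c_[px,np.ones(len(px))]@np.linalg.inv(m["K"]).T@m["T"][:3,:3].T;o=m["T"][:3,3]
    return o+d*((z-o[2])/d[:,2])[:,None]
E
python3 - <<'E'
from h import *
z=lambda p:(np.array(p)+.5)/5-.5+[185,150]
C=ray("top",z([[32,122],[728,40],[757,238],[52,320]]),.008);print("plate",C.round(4).tolist())
z2=lambda p:(np.array(p)+.5)/4.8-.5+[250,145]
C2=ray("side",z2([[44,106],[548,502],[367,590],[205,38]]),.008);print("side plate",C2.round(4).tolist())
print(np.linalg.norm(C[0]-C[1]),np.linalg.norm(C[1]-C[2]),np.linalg.norm(C[3]-C[2]))
c=C.mean(0);x=(C[0]+C[3]-C[1]-C[2]);x/=np.linalg.norm(x);x2=C2[[0,3]].mean(0)-C2[[1,2]].mean(0);x2/=np.linalg.norm(x2)
print("centre",c,C2.mean(0),"yaw",np.degrees(np.arctan2(x[1],x[0])),np.degrees(np.arctan2(x2[1],x2[0])),"x",x)
y=np.array([-x[1],x[0],0])
T=ray("top",z([[622,104],[628,190]]),.018);T2=ray("side",z2([[436,416],[360,458]]),.018)
for t in (T,T2): print("tail",t.round(4).tolist(),((t-c)@x).round(4),((t-c)@y).round(4))
for n,(r0,r1,c0,c1) in {"top":(150,222,185,345),"side":(145,270,250,370)}.items():
    im=cv2.imread(f"pics/{n}0.png");h=cv2.cvtColor(im,cv2.COLOR_BGR2HSV)
    m=cv2.inRange(h,(10,120,90),(30,255,255));k=np.zeros_like(m);k[r0:r1,c0:c1]=m[r0:r1,c0:c1]
    _,_,s,ce=cv2.connectedComponentsWithStats(k)
    for a,b in zip(s[1:],ce[1:]):
        if a[4]>15:
            p=ray(n,b,.056 if n=="top" else .054)[0];print(n,a,b.round(1),p.round(4),(p-c)@x,(p-c)@y)
E
```

```text
plate [[0.6425, 0.2578, 0.008], [0.6776, -0.1209, 0.008], [0.5675, -0.1317, 0.008], [0.5333, 0.2466, 0.008]]
side plate [[0.5343, 0.2409, 0.008], [0.6774, -0.1238, 0.008], [0.568, -0.136, 0.008], [0.6433, 0.2553, 0.008]]
0.38028165162215377 0.11062881715167791 0.3798224711896435
centre [0.60521601 0.0629533  0.008     ] [0.60575702 0.05908482 0.008     ] yaw 95.22153100508315 95.1255718835513 x [-0.09100681  0.99585027  0.        ]
tail [[0.6408, -0.0614, 0.018], [0.5935, -0.063, 0.018]] [-0.1271 -0.1243] [-0.0241  0.0232]
tail [[0.6442, -0.0579, 0.018], [0.5958, -0.0668, 0.018]] [-0.1239 -0.1284] [-0.0278  0.0212]
top [267 175  11  11  86] [271.9 179.8] [0.6083 0.0379 0.056 ] -0.02518880645099911 -0.0007817544985487699
top [245 177   5  13  47] [247.2 183.1] [0.6015 0.1021 0.056 ] 0.039344552815971275 0.00017393109204476094
top [217 181  11  10  90] [222.3 185.9] [0.5959 0.1668 0.056 ] 0.10424631692735527 -0.00014136088600520224
side [284 163  12   9  65] [289.2 166.7] [0.5974 0.1675 0.054 ] 0.10485522357352092 -0.001706503159364062
side [295 180  13   7  35] [300.8 182.7] [0.6036 0.1024 0.054 ] 0.039475478616692955 -0.0019976120457951283
side [308 196  11   8  70] [313.  199.6] [0.6096 0.0374 0.054 ] -0.025872163455795745 -0.0019991211264201413
```

Measured: fixture centre is about (0.605, 0.062) with yaw 95.2°, and the square punch is at x_f = +105. The tail is at x_f ≈ -126 mm, so the push is about 56 mm. I'll move to a hover behind the tail, jaws closing across the channel.

```bash
python3 -m jog '[[[0.486,0.377,-0.04,0,0,79.7,255],[0.486,0.377,-0.04,0,0,79.7,255],[0.486,0.377,-0.04,0,0,79.7,255],[0.486,0.377,-0.04,0,0,79.7,255],[0.486,0.377,-0.04,0,0,79.7,255],[0.486,0.377,-0.04,0,0,79.7,255],[0.486,0.377,-0.04,0,0,79.7,255],[0.486,0.377,-0.04,0,0,79.7,255],[0.486,0.377,-0.04,0,0,79.7,255],[0.486,0.377,-0.04,0,0,79.7,255]]]'
```

```text
clock: 0.93
eef_pos: [0.4634, -0.2251, 0.2118]
tool_rot: [0.722, 0.692, -0.0, -0.0]
ft_force: [1.0, -0.8, -0.3]
grip_width: 0.0002
```

```bash
python3 -m jog '[[[0.14,0.11,-0.01,0,0,7,255],[0.14,0.11,-0.01,0,0,7,255],[0.14,0.11,-0.01,0,0,7,255],[0.14,0.11,-0.01,0,0,7,255],[0.14,0.11,-0.01,0,0,7,255],[0.14,0.11,-0.01,0,0,7,255],[0.14,0.11,-0.01,0,0,7,255],[0.14,0.11,-0.01,0,0,7,255]]]'
python3 - <<'E'
from h import *
o=bot.get_obs();q=o["tool_rot"];print(o["eef_pos"],o["joint_pos"],2*np.degrees(np.arctan2(q[1],q[0])))
m=bot.camera_model("wrist");im=bot.camera("wrist");cv2.imwrite("pics/w1.png",im);np.savez("w1",**m)
E
```

```text
clock: 1.6
eef_pos: [0.6011, -0.1177, 0.2019]
tool_rot: [0.681, 0.732, -0.001, -0.001]
ft_force: [0.1, -0.4, -1.1]
grip_width: 0.0003
[ 0.60111306 -0.11769317  0.20188508] [-1.93087649e-01  4.84272802e-01  2.61966090e-01  1.35017436e+00
 -5.35974911e-04  1.30644618e+00] 94.08306648632784
```

View pics/w1.png

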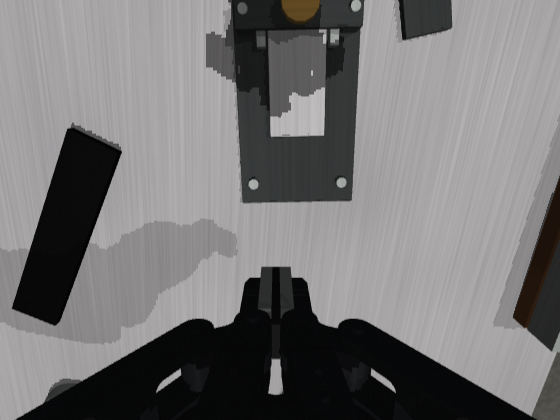

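The wrist view shows the fixture head-on: tail edge from (270,136) to (326,135), plate rear corners at (242,202) and (352,200), closed fingertips at about (276,268).

Run:
```python
from h import *
m=dict(np.load("w1.npz"))
P=ray("",[[242,202],[352,200]],.008,m);T=ray("",[[270,136],[326,135]],.018,m)
print(P.round(4).tolist(),T.round(4).tolist(),T.mean(0),np.degrees(np.arctan2(-(T[1]-T[0])[0],(T[1]-T[0])[1]))+180)
c=np.array([.6052,.0620,0]);x=np.array([-.091,.9958,0]);y=np.array([-x[1],x[0],0])
print((P-c)@x,(P-c)@y,(T-c)@x,(T-c)@y)
for f in(-.165,-.145,-.137,-.081,.105): print(f,c+x*f)
```

```text
[[0.5687, -0.1318, 0.008], [0.6788, -0.1218, 0.008]] [[0.5926, -0.0644, 0.018], [0.6437, -0.0598, 0.018]] [ 0.61816619 -0.06208393  0.018     ] 95.08613052459675
[-0.18966419 -0.18977022] [ 0.05397122 -0.05651188] [-0.12468211 -0.12480328] [ 0.02404141 -0.02728159]
-0.165 [ 0.620215 -0.102307  0.      ]
-0.145 [ 0.618395 -0.082391  0.      ]
-0.137 [ 0.617667  -0.0744246  0.       ]
-0.081 [ 0.612571  -0.0186598  0.       ]
0.105 [0.595645 0.166559 0.      ]
```

```bash
python3 -m jog '[[[0.019,0.013,-0.04,0,0,1,255],[0.019,0.013,-0.08,0,0,1,255],[0.019,0.013,-0.12,0,0,1,255],[0.019,0.013,-0.15,0,0,1,255],[0.019,0.013,-0.15,0,0,1,255],[0.019,0.013,-0.15,0,0,1,255]]]'; python3 -c "
from h import *
o=bot.get_obs();print(o['eef_pos'],o['tool_rot'],bot.tip_extent)
cv2.imwrite('pics/w2.png',bot.camera('wrist'))"
```

```text
clock: 2.15
eef_pos: [0.6189, -0.105, 0.0512]
tool_rot: [0.675, 0.737, -0.001, -0.002]
ft_force: [0.1, -0.0, 0.9]
grip_width: 0.0003
[ 0.61890374 -0.10496564  0.05123378] [ 0.67547425  0.73737997 -0.00130087 -0.001903  ] 0.008
```

```bash
python3 -m jog '[[[0.001,0,-0.012,0,0,0,255],[0.001,0,-0.022,0,0,0,255],[0.001,0,-0.028,0,0,0,255],[0.001,0,-0.031,0,0,0,255],[0.001,0,-0.031,0,0,0,255],[0.001,0,-0.031,0,0,0,255]]]'; python3 -c "
from h import *
cv2.imwrite('pics/w3.png',bot.camera('wrist'))"
```

```text
clock: 2.7
eef_pos: [0.6222, -0.1038, 0.0212]
tool_rot: [0.675, 0.738, -0.0, -0.0]
ft_force: [-0.8, 0.4, 0.2]
grip_width: 0.0002
```

View pics/w3.png

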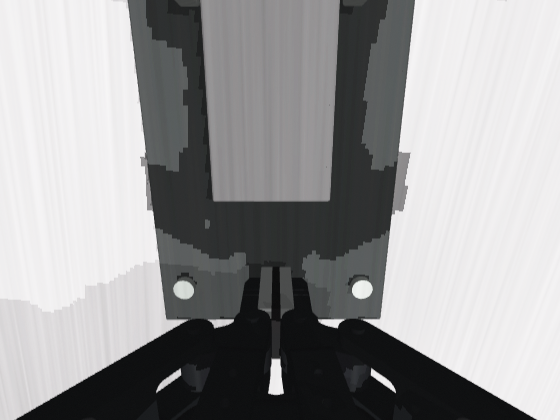

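Clear behind the tail (tail edge at row 200, fingers centred within about 2 mm). Now I'll advance and push in small steps.

```bash
python3 -m jog '[[[-0.002,0.010,-0.001,0,0,0,255],[-0.003,0.018,-0.001,0,0,0,255],[-0.0035,0.024,-0.001,0,0,0,255],[-0.004,0.030,-0.001,0,0,0,255],[-0.0045,0.036,-0.001,0,0,0,255],[-0.005,0.042,-0.001,0,0,0,255],[-0.0055,0.048,-0.001,0,0,0,255],[-0.006,0.054,-0.001,0,0,0,255],[-0.0065,0.060,-0.001,0,0,0,255],[-0.0065,0.060,-0.001,0,0,0,255]]]'
```

```text
clock: 3.58
eef_pos: [0.6157, -0.0424, 0.0203]
tool_rot: [0.674, 0.739, 0.0, -0.0]
ft_force: [0.2, -0.7, -0.7]
grip_width: -0.0004
```

```bash
python3 -m jog '[[[-0.0005,0.005,0,0,0,0,255],[-0.001,0.010,0,0,0,0,255],[-0.0014,0.015,0,0,0,0,255],[-0.0015,0.0165,0,0,0,0,255],[-0.0015,0.0165,0,0,0,0,255],[-0.0015,0.0165,0,0,0,0,255]]]'; python3 -c "
from h import *
cv2.imwrite('pics/w4.png',bot.camera('wrist'))
a=bot.camera('top')[150:222,185:345]
cv2.imwrite('pics/t4.png',cv2.resize(a,None,fx=5,fy=5,interpolation=cv2.INTER_CUBIC))"
```

```text
clock: 4.08
eef_pos: [0.6141, -0.0268, 0.0201]
tool_rot: [0.675, 0.738, 0.0, -0.001]
ft_force: [0.5, -0.3, -0.0]
grip_width: 0.0003
```

View pics/t4.png

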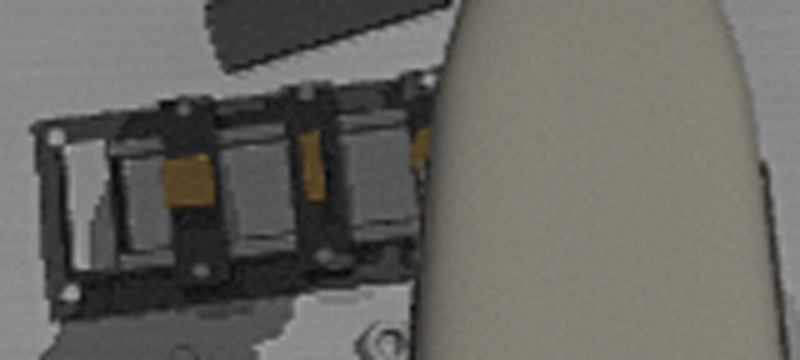

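The strip's front now shows past the square bridge, with a small dark gap to the stop at (110–128,205). I'll creep in.

```bash
python3 -m jog '[[[-0.0002,0.002,0,0,0,0,255],[-0.0004,0.004,0,0,0,0,255],[-0.0005,0.006,0,0,0,0,255],[-0.0005,0.006,0,0,0,0,255]]]';python3 -m jog '[[[-0.0001,0.001,0,0,0,0,255],[-0.0002,0.002,0,0,0,0,255],[-0.0002,0.002,0,0,0,0,255]]]'
```

```text
clock: 4.52
eef_pos: [0.6137, -0.0211, 0.0202]
tool_rot: [0.675, 0.738, -0.0, -0.0]
ft_force: [0.3, -1.9, -1.0]
grip_width: -0.0003
clock: 4.77
eef_pos: [0.6134, -0.0192, 0.0202]
tool_rot: [0.675, 0.738, -0.0, -0.0]
ft_force: [-0.3, -0.9, -0.1]
grip_width: -0.0
```

```bash
python3 -m jog '[[[-0.0001,0.001,0,0,0,0,255],[-0.0001,0.001,0,0,0,0,255],[-0.0001,0.001,0,0,0,0,255]]]';python3 -m jog '[[[-0.0001,0.001,0,0,0,0,255],[-0.0001,0.001,0,0,0,0,255],[-0.0001,0.001,0,0,0,0,255]]]'
```

```text
clock: 5.02
eef_pos: [0.6134, -0.019, 0.0202]
tool_rot: [0.675, 0.738, -0.0, 0.0]
ft_force: [0.3, -3.6, -0.8]
grip_width: -0.0003
clock: 5.27
eef_pos: [0.6134, -0.019, 0.0203]
tool_rot: [0.675, 0.738, -0.001, 0.001]
ft_force: [0.1, -6.0, -1.4]
grip_width: -0.0002
```

It stalled at the predicted place with the force rising, so the strip is home. Back off and rise.

```bash
python3 -m jog '[[[0.0005,-0.007,0,0,0,0,255],[0.002,-0.025,0,0,0,0,255],[0.003,-0.045,0,0,0,0,255],[0.003,-0.045,0.03,0,0,0,255],[0.003,-0.045,0.07,0,0,0,255],[0.003,-0.045,0.11,0,0,0,255],[0.003,-0.045,0.14,0,0,0,255],[0.003,-0.045,0.14,0,0,0,255]]]'
python3 - <<'E'
from h import *
m=bot.camera_model("wrist");o=bot.get_obs();im=bot.camera("wrist");cv2.imwrite("pics/w5.png",im);np.savez("w5",**m);print(o["eef_pos"])
E
```

```text
clock: 5.93
eef_pos: [0.621, -0.0623, 0.1691]
tool_rot: [0.675, 0.738, 0.005, 0.005]
ft_force: [1.0, -0.6, 0.8]
grip_width: -0.0002
[ 0.62098662 -0.06225696  0.16907387]
```

View pics/w5.png

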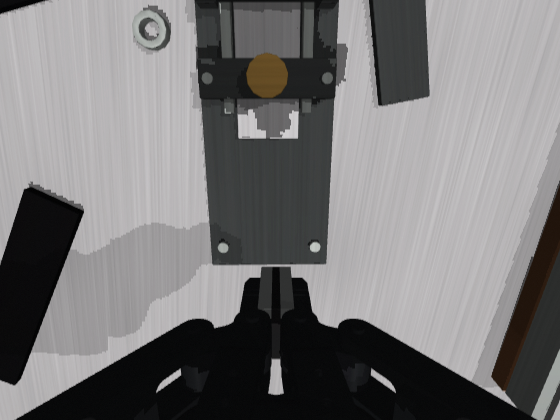

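```bash
python3 -m jog '[[[-0.02,0.229,0,0,0,0,255],[-0.02,0.229,0,0,0,0,255],[-0.02,0.229,0,0,0,0,255],[-0.02,0.229,0,0,0,0,255],[-0.02,0.229,0,0,0,0,255],[-0.02,0.229,0,0,0,0,255],[-0.02,0.229,0,0,0,0,255],[-0.02,0.229,0,0,0,0,255],[-0.02,0.229,0,0,0,0,255],[-0.02,0.229,0,0,0,0,255]]]'
python3 - <<'E'
from h import *
m=dict(np.load("w5.npz"))
P=ray("",[[213,264],[327,264]],.008,m).mean(0);T=ray("",[[238,138.5],[298,138.5]],.018,m).mean(0)
print("tail x_f",-.190+np.linalg.norm((T-P)[:2]))
o=bot.get_obs();print(o["eef_pos"],o["tool_rot"])
m=bot.camera_model("wrist");im=bot.camera("wrist");cv2.imwrite("pics/w6.png",im);np.savez("w6",**m)
E
```

```text
clock: 6.82
eef_pos: [0.5962, 0.1653, 0.1596]
tool_rot: [0.675, 0.738, -0.001, -0.0]
ft_force: [0.5, -0.2, 0.5]
grip_width: 0.0
tail x_f -0.07106949478366925
[0.59616786 0.16533026 0.15962317] [ 6.75292759e-01  7.37549483e-01 -5.26724227e-04 -4.14694474e-04]
```

View pics/w6.png

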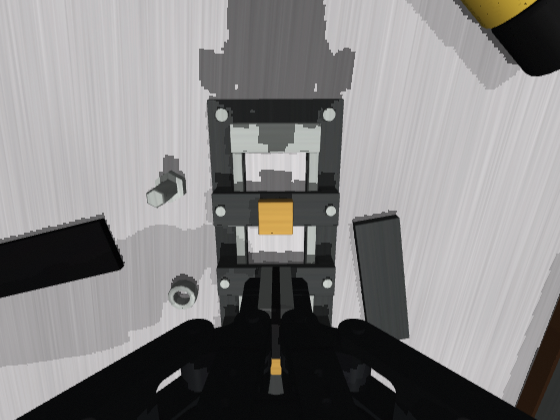

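The strip reaches the stop face (row ~152) with no visible gap, and the tail is at x_f = -71 mm as expected. The square head is at (259–293, 200–235). Now check its position.

Run:
```python
from h import *
m=dict(np.load("w6.npz"));im=cv2.imread("pics/w6.png")
h=cv2.cvtColor(im,cv2.COLOR_BGR2HSV)[195:240,250:300];k=cv2.inRange(h,(10,100,60),(30,255,255))
print(cv2.boundingRect(k));print(h[:,26,2])
x,y,w,hh=cv2.boundingRect(k);x+=250;y+=195
C=ray("",[[x,y],[x+w,y],[x+w,y+hh],[x,y+hh]],.056,m);print(C.round(4),C.mean(0))
```

```text
(8, 5, 35, 34)
[ 33  34  32  38  55  63  75 142 195 204 206 207 207 205 205 205 207 208
 208 207 211 213 214 213 212 208 205 206 210 213 213 211 210 210 210 210
 212 215 213 207 209 218 218 218 217]
[[0.5826 0.1791 0.056 ]
 [0.6079 0.1814 0.056 ]
 [0.6107 0.155  0.056 ]
 [0.5845 0.1527 0.056 ]] [0.59640067 0.16706032 0.056     ]
```

Head centre is (0.5964, 0.1670), so I shift y by +1.7 mm and descend.

```bash
python3 -m jog '[[[0,0.0017,-0.03,0,0,0,255],[0,0.0017,-0.06,0,0,0,255],[0,0.0017,-0.078,0,0,0,255],[0,0.0017,-0.086,0,0,0,255],[0,0.0017,-0.088,0,0,0,255],[0,0.0017,-0.088,0,0,0,255],[0,0.0017,-0.088,0,0,0,255]]]'; python3 -m jog '[[[0,0,-0.003,0,0,0,255],[0,0,-0.006,0,0,0,255],[0,0,-0.009,0,0,0,255],[0,0,-0.012,0,0,0,255],[0,0,-0.012,0,0,0,255]]]'
```

```text
clock: 7.45
eef_pos: [0.5976, 0.1681, 0.0738]
tool_rot: [0.675, 0.738, 0.001, 0.001]
ft_force: [0.1, 0.2, -0.8]
grip_width: -0.0002
clock: 7.87
eef_pos: [0.5969, 0.1685, 0.0603]
tool_rot: [0.675, 0.738, 0.0, 0.0]
ft_force: [0.6, -0.7, 2.6]
grip_width: 0.0001
```

Spring force matches about 3.5 mm of travel. Continue in small steps.

```bash
python3 -m jog '[[[0,0,-0.002,0,0,0,255],[0,0,-0.004,0,0,0,255],[0,0,-0.0045,0,0,0,255],[0,0,-0.0045,0,0,0,255],[0,0,-0.0045,0,0,0,255]]]'; python3 -m jog '[[[0,0,-0.001,0,0,0,255],[0,0,-0.0015,0,0,0,255],[0,0,-0.0015,0,0,0,255]]]'
```

```text
clock: 8.28
eef_pos: [0.5969, 0.1684, 0.0563]
tool_rot: [0.675, 0.738, 0.001, 0.0]
ft_force: [0.6, 0.6, 4.8]
grip_width: -0.0002
clock: 8.53
eef_pos: [0.5968, 0.1685, 0.0546]
tool_rot: [0.675, 0.738, 0.001, 0.0]
ft_force: [0.7, 0.3, 5.1]
grip_width: -0.0003
```

```bash
python3 -m jog '[[[0,0,-0.001,0,0,0,255],[0,0,-0.001,0,0,0,255],[0,0,-0.001,0,0,0,255]]]'; python3 -m jog '[[[0,0,-0.0005,0,0,0,255],[0,0,-0.001,0,0,0,255],[0,0,-0.001,0,0,0,255]]]'
```

```text
clock: 8.78
eef_pos: [0.5969, 0.1685, 0.0541]
tool_rot: [0.675, 0.738, 0.001, 0.0]
ft_force: [0.3, 0.2, 6.1]
grip_width: 0.0001
clock: 9.03
eef_pos: [0.5969, 0.1685, 0.054]
tool_rot: [0.675, 0.738, 0.001, 0.0]
ft_force: [-1.3, -0.3, 11.6]
grip_width: -0.0001
```

Bottomed: it stalled at 0.054 m and the force climbed to 11.6 N. Release slowly, rise, and move back clear for a check.

```bash
python3 -m jog '[[[0,0,0.004,0,0,0,255],[0,0,0.010,0,0,0,255],[0,0,0.02,0,0,0,255],[0,0,0.05,0,0,0,255],[0,0,0.09,0,0,0,255],[0,0,0.13,0,0,0,255],[0,0,0.13,0,0,0,255],[0,0,0.13,0,0,0,255]]]'; python3 -m jog '[[[-0.04,0,0,0,0,0,255],[-0.08,0,0,0,0,0,255],[-0.12,0,0,0,0,0,255],[-0.16,0,0,0,0,0,255],[-0.2,0,0,0,0,0,255],[-0.22,0,0,0,0,0,255],[-0.22,0,0,0,0,0,255],[-0.22,0,0,0,0,0,255]]]'
python3 - <<'E'
from h import *
cv2.imwrite("pics/t7.png",bot.camera("top"));cv2.imwrite("pics/s7.png",bot.camera("side"))
a=cv2.resize(cv2.imread("pics/t7.png")[150:240,185:345],None,fx=4,fy=4,interpolation=cv2.INTER_CUBIC)
b=cv2.resize(cv2.imread("pics/s7.png")[145:270,250:370],None,fx=2.88,fy=2.88,interpolation=cv2.INTER_CUBIC)[:360]
b=cv2.copyMakeBorder(b,0,max(0,360-b.shape[0]),0,0,0);b=cv2.resize(b,(160,360)) if b.shape[1]<100 else b
cv2.imwrite("pics/f7.png",cv2.resize(np.hstack([a,b]),None,fx=.8,fy=.8))
E
```

```text
clock: 9.7
eef_pos: [0.5976, 0.1686, 0.1854]
tool_rot: [0.675, 0.738, 0.002, 0.001]
ft_force: [-0.3, -0.2, -0.1]
grip_width: -0.0001
clock: 10.37
eef_pos: [0.3744, 0.1677, 0.1811]
tool_rot: [0.674, 0.738, -0.001, -0.001]
ft_force: [2.0, 0.6, 0.5]
grip_width: 0.0001
```

View pics/f7.png

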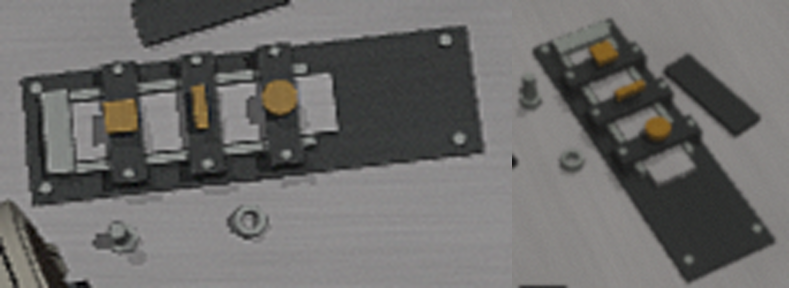

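The strip lies against the stop, the three heads look up, and the bolt, nut and offcut are in place. One numerical check, then hand in.

Run:
```python
from h import *
for n,(r0,r1,c0,c1) in {"top":(150,222,185,345),"side":(145,270,250,370)}.items():
  for t in "07":
    h=cv2.cvtColor(cv2.imread(f"pics/{n if t=='0' else n[0]}{t}.png"),cv2.COLOR_BGR2HSV)[r0:r1,c0:c1]
    _,_,s,ce=cv2.connectedComponentsWithStats(cv2.inRange(h,(10,120,90),(30,255,255)))
    print(n,t,[(b+[c0,r0]).round(1).tolist() for a,b in zip(s[1:],ce[1:]) if a[4]>15])
    if n=="top":
        a=cv2.absdiff(*[cv2.imread(f"pics/{f}.png",0) for f in("top0","t7")]) if t=="7" else None
        if a is not None:
            _,_,s,_=cv2.connectedComponentsWithStats(cv2.inRange(a,40,255));print([q.tolist() for q in s[1:] if q[4]>12])
            g=h[:,:,2];print("tail cols row 180:",(g[30,80:130]).tolist())
print(bot.get_obs()["eef_pos"],bot.get_obs()["joint_vel"].round(3))
bot.job_done()
```

```text
top 0 [[271.9, 179.8], [247.2, 183.1], [222.3, 185.9]]
top 7 [[271.8, 179.8], [247.2, 183.1], [222.4, 186.0]]
[[288, 171, 23, 20, 367], [207, 181, 12, 19, 178], [173, 213, 285, 207, 12648], [159, 220, 19, 10, 29], [141, 233, 13, 39, 101], [99, 235, 81, 185, 6503], [184, 241, 5, 14, 21], [192, 262, 6, 12, 17], [153, 276, 8, 18, 33], [106, 305, 9, 10, 29], [505, 366, 55, 45, 1392]]
tail cols row 180: [85, 98, 128, 137, 137, 133, 133, 135, 139, 133, 133, 136, 130, 133, 152, 149, 150, 146, 147, 148, 148, 144, 150, 144, 83, 51, 57, 60, 59, 58, 57, 57, 56, 54, 61, 58, 54, 56, 58, 58, 58, 58, 60, 54, 62, 60, 59, 60, 61, 60]
side 0 [[289.2, 166.7], [300.8, 182.7], [313.0, 199.6]]
side 7 [[289.3, 166.8], [300.8, 182.9], [312.9, 199.7]]
[0.37662984 0.16822642 0.18163429] [-0.009  0.013  0.025  0.003  0.    -0.001]
the job is handed in; nothing more can be done
```

I pushed the strip home against the end stop, marked it with the square punch, and handed the job in with the hand clear. It took about 10.5 s of the 51 s. The hand-in reports no verdict.

- **Strip:** I pushed it about 55 mm with the closed fingertips until it stalled, at about 6 N. Measured after the push, the tail was at -71 mm in the fixture frame, which puts the front end about 1 mm from the stop. The last pictures also show it against the stop.
- **Square punch:** I pressed it until it bottomed at 10 mm of travel, with at most about 12 N measured, then let it spring back up.
- **Final state:** All three punch heads are within about 0.2 pixel of where they started in both views, so they are up. Comparing the top view before and after, the offcut and the nut show no change. The other differences lie where the strip moved and where the arm and its shadow are. That shadow covers the bolt, ear-muff and grinder areas, so I checked the bolt only by eye and have no separate check on the ear muffs or the grinder.

No check failed. The side camera put the fixture about 4 mm away from the top camera's estimate along the channel. I used the top view and confirmed it with the wrist camera.

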